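# Set the hand mitre saw one index hole over

## Task

Set the hand mitre saw to its next angle: hook a fingertip through the steel pull ring at the front of the red arm, lift the spring index pin, swing the ring end of the arm exactly one hole towards the side of the deck where the long pine strip lies, and let the pin drop fully home in that hole. Hook the ring, do not pinch or wrench it, and leave the pine strip, the offcut and the other things on the bench where they are.

Things in the scene. Friction and masses are not known exactly. Their poses are not given: they have to be found in the camera images.
- mitre_saw: Hand mitre saw bolted to the bench, frame saw lifted off: grey base 500 mm wide, grey faced deck (top 72 mm above the bench), aluminium fence to 122 mm, red swing arm under the deck. Origin on the arm's vertical pivot axis at the fence line, at bench level. Axes: x away from the worker (robot) to the fence, y left along the fence, z up. Stands within 6 x 12 cm, turned up to 0.22 rad.
- saw_arm (a joint): Swing of the red arm, rad. 0 = square cut, ring end straight out to the worker (-x of the saw); positive = ring end swung to the saw's +y (the worker's left). Index bar under the nose: seven 13 mm holes every 15 degrees (0.2618 rad), -45 to +45, on a 210 mm radius about the pivot. Starts in the middle hole. The arm stays where it is left: under 1 N of friction at the ring.
- index_pin (a joint): Height of the spring index pin above fully home, m; upper stop at 0.018. The round-nosed 11 mm pin stands 8 mm deep in its hole: from 0.009 up it is free and the arm swings. Its spring presses it down, 6 N at home to 10 N at the stop. Released between two holes it rides on the bar at 0.008; released within about 3 mm of a hole's centre it drops in and centres the arm.
- ring_centre (a point): Centre of the steel pull ring fixed on top of the pin: 44 mm inside, 56 mm outside, wire 6 mm. Pin home: 104 mm above the bench, on the arm's centre line, 197.5 mm from the pivot axis. It faces the worker, its top leaning 30 degrees back towards the pivot, so that a fingertip sloping down and away from the worker passes through. Axes: x along the arm from nose to pivot, y left, z up.
- ring_top (a point): Highest inside point of the pull ring, where a fingertip lifts it: 19 mm above and 11 mm farther from the worker than the ring's centre. The lowest inside point lies 19 mm below and 11 mm nearer the worker. Axes as for ring_centre.
- nose_top (a point): Top of the red arm's rounded nose, 265 mm from the pivot axis, 50 mm above the bench. The arm is 44 mm wide with its top at 50 mm. On it stand the plunger barrel round the pin (210 mm from the pivot, 23 mm thick, top at 73 mm; nut 31 mm) and the near pair of saw guide rods (100 mm from the pivot, up to 210 mm high).
- pine_strip: long strip of pale pine waiting to be cut, 22 x 190 x 22 mm, loose on the deck against the fence, on the left or on the right half; origin at the centre of its underside, long side along its y
- walnut_offcut: short dark walnut offcut, 22 x 60 x 22 mm, loose on the other half of the deck; origin at the centre of its underside
- mug: dark grey mug, 82 mm wide, 95 mm high, loose on the bench; origin under its centre
- tape_roll: roll of black tape, 66 mm wide, 19 mm high, lying flat; origin under its centre
- scissors: pink-handled scissors lying flat, 160 mm long, 10 mm high; origin at the rivet, on the bench
- glue_gun: blue hot-glue gun lying on its side, 220 mm long, 40 mm high; origin under its barrel
- pliers: orange-handled pliers lying flat, 150 mm long, 12 mm high; origin at the joint, on the bench
- lamp: small finished wooden desk lamp, base 90 x 90 mm, about 210 mm high; origin under its base

How it is judged:
On the way, in this order (a step that is already met when the one before it is completed fails the run):
1. the pin is lifted clear of its hole by the fingers while the arm is still at the middle hole (value of joint index_pin above 0.0085 m and contact force between the fingers and index_pin above 1 N and value of joint saw_arm between -0.05 and 0.05 rad), for 0.05 s.
2. the pin is fully home in the next hole on the pine strip's side (((y of pine_strip in the frame of mitre_saw above 0 m and value of joint saw_arm between 0.2418 and 0.2818 rad and value of joint index_pin below 0.002 m) or (not (y of pine_strip in the frame of mitre_saw above 0 m) and value of joint saw_arm between -0.2818 and -0.2418 rad and value of joint index_pin below 0.002 m))), for 0.2 s.
At the end, for the whole second after the job is handed in: the arm stands at the next hole (15 degrees, within 0.02 rad) on the side where the pine strip lies, the pin is down in it to within 2 mm of fully home, and the arm is at rest (((y of pine_strip in the frame of mitre_saw above 0 m and value of joint saw_arm between 0.2418 and 0.2818 rad and value of joint index_pin below 0.002 m) or (not (y of pine_strip in the frame of mitre_saw above 0 m) and value of joint saw_arm between -0.2818 and -0.2418 rad and value of joint index_pin below 0.002 m)) and velocity of joint saw_arm between -0.02 and 0.02 rad/s); the robot touches nothing.
It fails at once if the pine strip or the walnut offcut on the deck is moved more than 20 mm (distance of any of pine_strip, walnut_offcut from where it was at the start of the episode above 0.02 m).
It fails at once if something on the bench (mug, tape, scissors, glue gun, pliers, lamp) is moved more than 20 mm (distance of any of mug, tape_roll, scissors, glue_gun, pliers, lamp from where it was at the start of the episode above 0.02 m).
It fails at once if the ring is pinched or wrenched: the fingers bear on it with more than 35 N (contact force between the fingers and index_pin above 35 N).
It also fails if it takes over 45 s, if anything falls off the work surface, if the arm or the gripper's body presses on something with over 40 N, if the wrist force passes 120 N, or if a joint passes its speed limit or range.

## Robot

A 6-joint arm with a two-finger parallel gripper is mounted at the origin on the work surface. World frame = base frame: x ahead of the robot, y to its left, z up, the work surface at z = 0. Lengths are in m, angles in rad, forces in N, time in s.
With the tool pointing down it reaches from about 0.35 to 0.975 m from the base axis. Payload 4.9 kg.
Tool frame: the origin (TCP) lies midway between the tips of the shut fingers; the grasp point (between the pads) lies ctrl.tcp_to_grasp behind it (ctrl.tcp_to_grasp is the distance from the TCP to the grasp point, in m); z points along the fingers, y is the direction in which the jaws open and shut (so a half turn about z gives the same grasp; the last joint's range is limited). The gripper opens to 85 mm and grips with 20 to 120 N. Pads are 22 mm wide; open, the fingers measure 114 mm over their backs; the gripper's body (76 mm by 85 mm) begins 54 mm behind the grasp point. The pads swing forward as they close: fully open they stand 13 mm farther back than shut.
Start: joints at [-1.296, 0.053, 1.613, -0, 1.476, -0.119], TCP at [0.24, -0.577, 0.195] pointing down, gripper open.
Joint ranges: [-3.01, 3.01], [-1.01, 2.22], [0.06, 2.58], [-1.02, 4.17], [0.09, 2.62], [-3.14, 3.14]. Speed limits (rad/s): [2.57, 2.57, 3.14, 3.14, 3.14, 3.14].

## Interface

Orientations are given as a rotation vector (axis times angle).
In Python, from station import ctrl, get_image, calibration, finish_job, models gives the robot as it stands.
- The arm moves only by the shell command python3 -m creep 'ROWS' [FORCE]. ROWS is JSON, a list of rows, each a list of 7 numbers: the opening, from 0 (shut) to 1 (fully open), then the shift along the tool's x, y, z in m, then the turn, a rotation vector about the tool's x, y, z in degrees. A call has 1 to 20 rows; each row shifts and turns the commanded pose from where the row before left it, along the tool's axes as they then stand; what a row does not reach is not made up. A row lasts 1/10 s, in which the tool goes at most 50 mm and 8.59 degrees, less where a joint would pass 70% of its speed; a pose out of reach is approached as far as the arm can. A call with a gripper value outside its range is refused whole. The fingers move at their own pace and stop on an object; FORCE is the grip in N (left out, the last holds). Time passes only in rows, so rows that do not move let the fingers close. It gives the time, the measured TCP pose, the force and the opening at its end, in the units of the state.
- ctrl.get_obs(): the state, without advancing time (a new reading comes with each control period).
- get_image(name): name is "side" or "top"; returns the picture (400x640x3 uint8, red, green, blue); there is no depth.
- calibration(name): a dict with "mtx" (3x3 intrinsics, pixels), "R" (3x3) and "t" (3): a world point X has camera coordinates R X + t. Camera axes: x right, y down, z forward; pixel columns grow to the right and rows downward; lengths in m; the calibration is good to about 2 mm. A picture is of the moment at which its call begins. calibration takes no time and is no camera call.
- finish_job(): hands the job in, once; it reports no verdict.
Trained networks look in the newest picture that a camera, given by its name, has taken for a name from the list of things; names that differ only in an ending like _2 or _b are one class to them, and where a whole thing is asked for, a point or a joint stands for the part that bears it (a point fixed in the world has none). Each returns a list of dicts, best first, with "conf" (0 to 1); they miss things now and then, are a little off and sometimes report something else, mostly with a low value. They report only what shows in the picture. A call takes as long as a camera call.
- models.search_frame(camera, name): "extent" ([left, top, right, bottom] in pixels, round what is visible of it).
The state is a dict: "t": time; "q": joint angles; "dq": joint speeds; "effort": joint torques, N m; "tool_pos": TCP position; "tool_rot": TCP orientation; "contact_force": force on the tool from outside, world axes, zero at the start; "wrist_torque": the same for the moment, N m; "opening": finger opening in m.
Only numpy, scipy, OpenCV 4.12 (cv2) and the standard library are available. Lean on these libraries where they do the work, as an engineer would, in place of code of your own. Each camera call takes 0.05 s, during which the arm holds its last target. There are 200 camera calls.

## Working session

There is one attempt and no reset: what is moved stays moved. The work goes in short steps, Python scripts to look and compute and a shell command to move; the robot and the scene stay as the last step left them, time stands still between calls to the robot, and variables do not carry over. Pictures are saved under pics/ and viewed, about 8 in all and at most 12, crops included, and the job is handed in when it is done.

```bash
mkdir -p pics; cat > h.py <<'E'
import numpy as np, cv2
from station import ctrl, get_image, calibration, finish_job, models
from scipy.spatial.transform import Rotation as Ro
def proj(cam,X):
    c=calibration(cam);p=np.array(c["mtx"])@(np.array(c["R"])@np.array(X,float)+np.array(c["t"]).ravel());return p[:2]/p[2]
def P(cam):
    c=calibration(cam);return np.array(c["mtx"])@np.c_[np.array(c["R"]),np.array(c["t"]).ravel()]
def tri(a,b):
    X=cv2.triangulatePoints(P("side"),P("top"),np.array(a,float).reshape(2,1),np.array(b,float).reshape(2,1))[:,0];return X[:3]/X[3]
def onz(cam,uv,z):
    M=P(cam);A=np.c_[M[:,0],M[:,1],-np.array([*uv,1.])];return np.linalg.solve(A,-(M[:,2]*z+M[:,3]))[:2]
def save(cam,name,crop=None,s=1):
    im=get_image(cam)[:,:,::-1].copy()
    if crop: im=im[crop[1]:crop[3],crop[0]:crop[2]]
    cv2.imwrite("pics/"+name,cv2.resize(im,None,fx=s,fy=s,interpolation=cv2.INTER_CUBIC))
E
python3 - <<'E'
from h import *
a=get_image("side")[:,:,::-1];b=get_image("top")[:,:,::-1]
cv2.imwrite("pics/a.png",a);cv2.imwrite("pics/b.png",b)
for n in ["mitre_saw","ring_centre","ring_top","nose_top","pine_strip","walnut_offcut","lamp","mug","tape_roll","glue_gun"]:
    for c in ["side","top"]:
        r=models.search_frame(c,n)[:2];print(n,c,[(np.round(x["extent"]).tolist(),round(x["conf"],2)) for x in r])
for c in ["side","top"]:
    k=calibration(c);print(c,np.round(-np.array(k["R"]).T@np.array(k["t"]).ravel(),3),np.round(k["mtx"],0).tolist())
print(ctrl.get_obs(),ctrl.tcp_to_grasp)
E
```

```text
mitre_saw side [([200.0, 130.0, 331.0, 254.0], 0.92), ([354.0, 270.0, 373.0, 294.0], 0.18)]
mitre_saw top [([257.0, 85.0, 417.0, 211.0], 0.94)]
ring_centre side []
ring_centre top [([323.0, 185.0, 338.0, 197.0], 0.5)]
ring_top side []
ring_top top [([372.0, 238.0, 417.0, 278.0], 0.75), ([326.0, 196.0, 327.0, 197.0], 0.64)]
nose_top side [([237.0, 145.0, 329.0, 212.0], 0.78)]
nose_top top [([320.0, 93.0, 352.0, 208.0], 0.91), ([464.0, 178.0, 530.0, 222.0], 0.5)]
pine_strip side [([232.0, 187.0, 261.0, 227.0], 0.83)]
pine_strip top [([266.0, 118.0, 329.0, 132.0], 0.98)]
walnut_offcut side [([274.0, 154.0, 284.0, 167.0], 0.69), ([230.0, 189.0, 261.0, 229.0], 0.2)]
walnut_offcut top [([366.0, 137.0, 388.0, 142.0], 0.49), ([372.0, 238.0, 411.0, 276.0], 0.22)]
lamp side [([327.0, 79.0, 372.0, 137.0], 0.59)]
lamp top [([463.0, 177.0, 532.0, 221.0], 0.65)]
mug side [([315.0, 295.0, 348.0, 337.0], 0.57)]
mug top [([182.0, 222.0, 215.0, 257.0], 0.7)]
tape_roll side [([353.0, 274.0, 373.0, 296.0], 0.57)]
tape_roll top [([238.0, 250.0, 261.0, 273.0], 0.47)]
glue_gun side [([260.0, 325.0, 309.0, 
[... 218 characters left out ...]
 [0.0, 0.0, 1.0]]
{'t': 1.1, 'q': array([-1.29604120e+00,  5.26525802e-02,  1.61291991e+00, -4.53113045e-05,
        1.47600650e+00, -1.19035215e-01]), 'dq': array([ 3.81898994e-05,  1.39149358e-03,  5.04978116e-04, -2.08799695e-03,
        4.04296442e-04,  1.91690721e-04]), 'effort': array([-2.19509288e-04, -3.93687451e+01, -3.70470250e+01, -7.76594516e-05,
        4.70231316e-04, -1.48567545e-05]), 'tool_pos': array([ 0.23976574, -0.57714804,  0.1952211 ]), 'tool_rot': array([ 3.08087484e+00,  6.14578694e-01, -6.89708767e-05]), 'contact_force': array([0.51873588, 0.02784386, 0.58481609]), 'wrist_torque': array([ 0.02870455,  0.0007913 , -0.0542331 ]), 'opening': 0.08541310876325475} 0.0187
```

View pics/a.png

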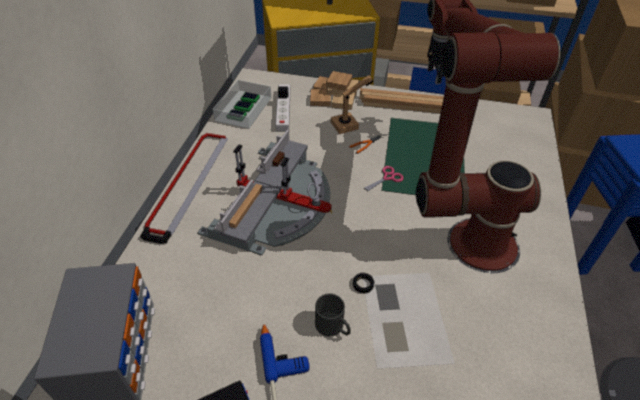

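View pics/b.png

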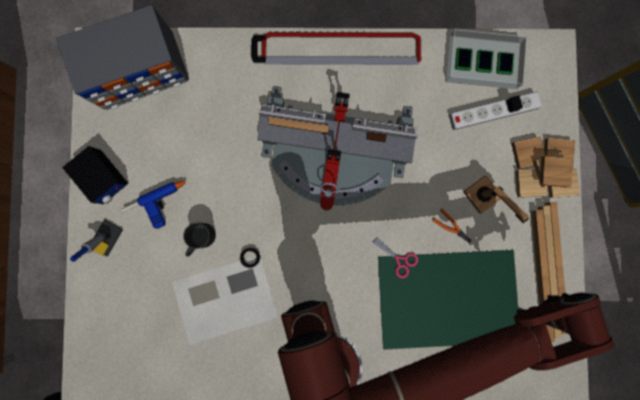

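The side view shows the saw at about (200-331, 130-254). In the top view the red arm runs from (342,100) to its nose at (328,208). The pale pine strip is at (266-329, 118-132), left half (+y), and the walnut is at (376,138), right. Next I'll zoom in for the ring and the saw pose.

```bash
python3 - <<'E'
from h import *
a=get_image("side")[:,:,::-1][170:220,260:340];b=get_image("top")[:,:,::-1][140:220,260:400]
a=cv2.resize(a,(800,500),interpolation=cv2.INTER_CUBIC)
cv2.imwrite("pics/c.png",a);cv2.imwrite("pics/d.png",cv2.resize(b,(800,457),interpolation=cv2.INTER_CUBIC))
E
```

```text
(no output)
```

View pics/c.png

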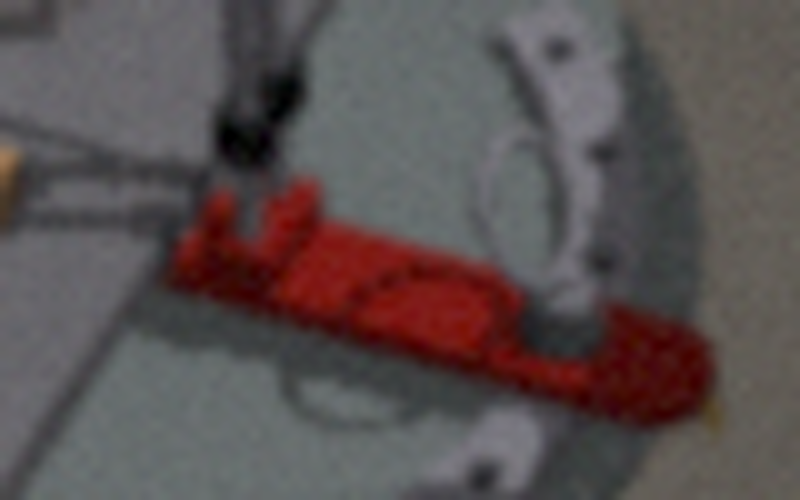

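View pics/d.png

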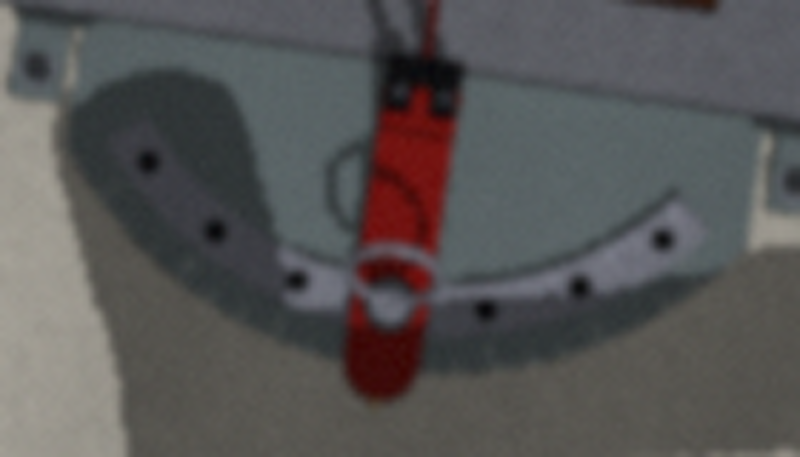

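The close crops show the bar holes clearly in both views. The ring stands over the red arm: in the side crop around (525,215), and in the top crop with its upper rim at (393,250). I'll fit the saw pose to these points.

```bash
python3 - <<'E'
from h import *
from scipy.optimize import least_squares
T=lambda u,v:(260+u/5.714,140+v/5.714); S=lambda u,v:(260+u/10,170+v/10)
d=np.pi/12
H=[("top",3,T(148,160)),("top",2,T(215,230)),("top",1,T(297,279)),("top",-1,T(486,310)),("top",-2,T(580,287)),("top",-3,T(662,239)),
("side",-3,S(558,48)),("side",-2,S(603,152)),("side",-1,S(602,262)),("side",1,S(483,475))]
def world(p,l): c,s=np.cos(p[2]),np.sin(p[2]); return np.array([p[0]+c*l[0]-s*l[1],p[1]+s*l[0]+c*l[1],l[2]])
hole=lambda k,z:(-.21*np.cos(k*d),-.21*np.sin(k*d)*-1,z)
def f(p):
    r=[]
    for c,k,uv in H: r+=list(proj(c,world(p,hole(k,p[3])))-uv)
    return np.array(r)
s=least_squares(f,[.62,0,-.1,.03],loss="soft_l1")
p=s.x;print("pose",p.round(4));print(f(p).reshape(-1,2).round(1).tolist())
# note +y swing: ring end to +y
for n,l in [("ringc",(-.1975,0,.104)),("rtop",(-.1975+.011,0,.123)),("rtop_out",(-.1975+.014,0,.128)),("rbot_out",(-.1975-.014,0,.08)),("nose",(-.265,0,.05)),("rleft",(-.1975,.025,.104)),("rright",(-.1975,-.025,.104))]:
    w=world(p,l);t=proj("top",w);q=proj("side",w);print(n,w.round(4),"topcrop",((t-[260,140])*5.714).round(0),"sidecrop",((q-[260,170])*10).round(0))
np.save("p.npy",p)
E
```

```text
pose [ 0.7679 -0.0384 -0.1551  0.0267]
[[0.2, 0.2], [0.0, 0.0], [0.0, 0.2], [-0.1, -0.1], [-0.2, -0.1], [0.1, 0.3], [0.1, 0.3], [-0.4, -0.1], [-0.1, -0.2], [-0.2, -0.2]]
ringc [ 0.5728 -0.0079  0.104 ] topcrop [394. 275.] sidecrop [528. 201.]
rtop [ 0.5836 -0.0096  0.123 ] topcrop [398. 252.] sidecrop [498. 151.]
rtop_out [ 0.5866 -0.0101  0.128 ] topcrop [399. 245.] sidecrop [489. 137.]
rbot_out [ 0.5589 -0.0058  0.08  ] topcrop [390. 303.] sidecrop [567. 263.]
nose [0.5061 0.0025 0.05  ] topcrop [375. 401.] sidecrop [713. 369.]
rleft [0.5766 0.0168 0.104 ] topcrop [349. 268.] sidecrop [499. 250.]
rright [ 0.5689 -0.0326  0.104 ] topcrop [440. 282.] sidecrop [557. 152.]
```

The fit is good to under 0.5 px. The ring centre comes out at about (0.573, -0.008, 0.104), and the pine is on +y, so the swing is +15°. The plan:
- Shut the fingers and pitch the tool about 45° forward.
- Use a constant heading midway between the two holes, so the swing is a straight 52 mm move along tool -y.

First I'll move clear and turn.

```bash
python3 -m creep '[[0,0.027,-0.039,-0.009,0,0,0],[0,0.027,-0.039,-0.009,0,0,0],[0,0.027,-0.039,-0.009,0,0,0],[0,0.027,-0.039,-0.009,0,0,0],[0,0.027,-0.039,-0.009,0,0,0],[0,0.027,-0.039,-0.009,0,0,0],[0,0,0,0,0,0,7.8],[0,0,0,0,0,0,7.8],[0,0,0,0,0,0,7.8],[0,0,0,0,0,0,7.8],[0,0,0,0,0,0,7.8]]' 30
cat > plan.py <<'E'
from h import *
import sys
p=np.load("p.npy")
def target(k=0.,back=0.,up=0.,th=45,hd=None):
    "TCP pose: ring centre at arm angle k (rad), tip `back` m before centre along tool z"
    hd=p[2]-.1309 if hd is None else hd; t=np.radians(th)
    z=np.array([np.cos(t)*np.cos(hd),np.cos(t)*np.sin(hd),-np.sin(t)]);y=np.array([np.sin(hd),-np.cos(hd),0]);x=np.cross(y,z)
    a=p[2]-k; c=np.array([p[0]-.1975*np.cos(a),p[1]-.1975*np.sin(a),.104+up])
    return c-back*z,np.c_[x,y,z]
def show(**kw):
    o=ctrl.get_obs();R=Ro.from_rotvec(o["tool_rot"]);X,M=target(**kw)
    print("shift(tool)",(R.inv().apply(X-o["tool_pos"])*1000).round(1),"turn deg",np.degrees((R.inv()*Ro.from_matrix(M)).as_rotvec()).round(1),"pos",o["tool_pos"].round(4),"F",o["contact_force"].round(1),"open",round(o["opening"],4),"t",round(o["t"],2),"q",o["q"].round(2))
E
python3 -c "
from plan import *
show(back=.1)"
```

```text
t: 2.3
tool_pos: [0.2997, -0.2988, 0.2494]
tool_rot: [3.108, -0.457, 0.0]
contact_force: [1.0, 0.4, -1.4]
opening: -0.0002
shift(tool) [ 107.  -356.8   74.6] turn deg [ 0.2 45.  -0.3] pos [ 0.2997 -0.2988  0.2494] F [ 1.   0.4 -1.4] open -0.0002 t 2.3 q [-0.96 -0.49  1.98 -0.    1.64  0.9 ]
```

```bash
python3 -m creep '[[0,0.0134,-0.0446,0,0,0,0],[0,0.0134,-0.0446,0,0,0,0],[0,0.0134,-0.0446,0,0,0,0],[0,0.0134,-0.0446,0,0,0,0],[0,0.0134,-0.0446,0,0,0,0],[0,0.0134,-0.0446,0,0,0,0],[0,0.0134,-0.0446,0,0,0,0],[0,0.0134,-0.0446,0,0,0,0],[0,0,0,0,0,7.5,0],[0,0,0,0,0,7.5,0],[0,0,0,0,0,7.5,0],[0,0,0,0,0,7.5,0],[0,0,0,0,0,7.5,0],[0,0,0,0,0,7.5,0],[0,0,0,0,0,0,0]]'
python3 -c "
from plan import *
show(back=.06)"
```

```text
t: 3.8
tool_pos: [0.4999, 0.0139, 0.2423]
tool_rot: [2.781, -0.398, 1.141]
contact_force: [-0.6, 0.5, -1.2]
opening: -0.0
shift(tool) [-43.4   0.3  91.9] turn deg [0.  0.4 0.1] pos [0.4999 0.0139 0.2423] F [-0.6  0.5 -1.2] open -0.0 t 3.8 q [ 0.01 -0.88  2.36 -0.26  0.92  1.94]
```

```bash
python3 -m creep '[[0,-0.0109,0,0.023,0,0,0],[0,-0.0109,0,0.023,0,0,0],[0,-0.0109,0,0.023,0,0,0],[0,-0.0109,0,0.023,0,0,0],[0,0,0,0,0,0,0]]'
python3 - <<'E'
from plan import *
show(back=.0)
a=get_image("side")[:,:,::-1][150:220,260:372];b=get_image("top")[:,:,::-1][140:220,276:388]
im=np.hstack([cv2.resize(a,(400,250),interpolation=2),cv2.resize(b,(400,286),interpolation=2)[:250]])
im=np.vstack([cv2.resize(a,(448,280),interpolation=2),cv2.resize(b,(448,320),interpolation=2)])
cv2.imwrite("pics/e.png",im)
o=ctrl.get_obs()
for c,s0,k in(("side",(260,150),4),("top",(276,140),4)):
  print(c,"tip at crop",((proj(c,o["tool_pos"])-s0)*k).round(),"ring",((proj(c,target()[0])-s0)*k).round())
E
```

```text
t: 4.3
tool_pos: [0.5353, 0.0026, 0.1495]
tool_rot: [2.78, -0.403, 1.137]
contact_force: [-0.4, -0.1, 0.3]
opening: -0.0002
shift(tool) [-4.1 -0.7 59.7] turn deg [ 0.2  0.5 -0. ] pos [0.5353 0.0026 0.1495] F [-0.4 -0.1  0.3] open -0.0002 t 4.3 q [-0.03 -0.66  2.41 -0.3   0.66  2.  ]
side tip at crop [252. 132.] ring [211. 160.]
top tip at crop [198. 235.] ring [212. 192.]
```

View pics/e.png

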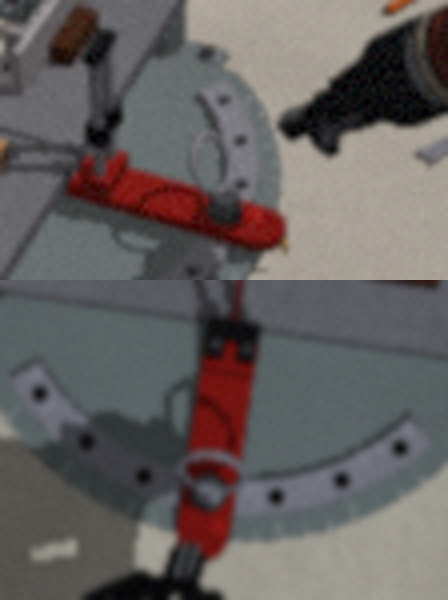

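The side crop shows the shut fingertip at about (283,128), where I predicted (252,132). The top crop shows it at (190,267), where I predicted (198,235). The ring agrees with the prediction, but the tip looks some 20 mm short, so I'll triangulate it.

```bash
python3 - <<'E'
from plan import *
t=tri((260+283/4,150+128/4),(276+190/4,140+267/4));print(t)
o=ctrl.get_obs();R=Ro.from_rotvec(o["tool_rot"]);print("tool-frame offset mm",R.inv().apply(t-o["tool_pos"])*1000)
print(proj("side",t)-(260,150),proj("top",t)-(276,140), o["opening"])
a=get_image("side")[:,:,::-1][150:220,300:372];b=get_image("top")[:,:,::-1][170:220,286:358]
b=cv2.resize(b,(792,550),interpolation=2);a=cv2.resize(a,(576,560),interpolation=2)
for im,c,s0,k in((a,"side",(300,150),8),(b,"top",(286,170),11)):
  for d in (0,-.02,-.04,-.06):
    u=(proj(c,o["tool_pos"]+d*R.as_matrix()[:,2])-s0)*k;cv2.circle(im,tuple(int(v) for v in u),3,(0,255,255) if d else (0,255,0),-1)
cv2.imwrite("pics/f.png",np.vstack([cv2.resize(a,(432,420)),cv2.resize(b[250:],(432,164))]))
E
```

```text
[0.51120147 0.00894041 0.17092499]
tool-frame offset mm [ -6.99601804   1.5510757  -30.36493042]
[70.44363619 31.9708055 ] [47.54768737 67.07506041] -0.0003379429239191511
```

View pics/f.png

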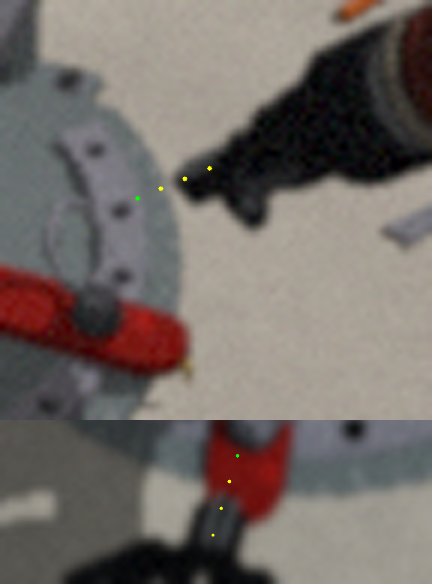

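The visible tip lies about 30-35 mm behind the reported TCP in both views, while the ring agrees with its prediction. I'll trust the pictures for the tip. I'll advance 55 mm, still short of the ring by either measure, and re-measure close up.

```bash
python3 -m creep '[[0,0,0,0.018,0,0,0],[0,0,0,0.018,0,0,0],[0,0,0,0.014,0,0,0],[0,0,0,0,0,0,0]]'
python3 - <<'E'
from plan import *
show(back=.0)
o=ctrl.get_obs();R=Ro.from_rotvec(o["tool_rot"])
out=[]
for c,s0,wh in(("side",(280,160),(66,50)),("top",(300,168),(66,50))):
  im=np.mean([get_image(c)[:,:,::-1].astype(float) for _ in range(4)],0).astype(np.uint8)
  im=cv2.resize(im[s0[1]:s0[1]+wh[1],s0[0]:s0[0]+wh[0]],None,fx=9,fy=9,interpolation=2) if 0 else cv2.resize(im[s0[1]:s0[1]+wh[1],s0[0]:s0[0]+wh[0]],None,fx=6,fy=6,interpolation=2)
  for d in (-.02,-.04,-.06):
    u=(proj(c,o["tool_pos"]+d*R.as_matrix()[:,2])-s0)*6;cv2.circle(im,tuple(int(v) for v in u),1,(0,255,255),-1)
  u=(proj(c,target()[0])-s0)*6;cv2.circle(im,tuple(int(v) for v in u),2,(0,255,0),-1)
  out.append(im)
cv2.imwrite("pics/g.png",np.hstack(out))
E
```

```text
t: 4.9
tool_pos: [0.5707, -0.007, 0.1185]
tool_rot: [2.777, -0.402, 1.15]
contact_force: [-0.8, 0.0, 0.1]
opening: 0.0002
shift(tool) [-8.7  0.3 11.8] turn deg [ 0.1  0.  -0. ] pos [ 0.5707 -0.007   0.1185] F [-0.8  0.   0.1] open 0.0002 t 4.9 q [-0.05 -0.49  2.36 -0.34  0.52  2.04]
```

View pics/g.png

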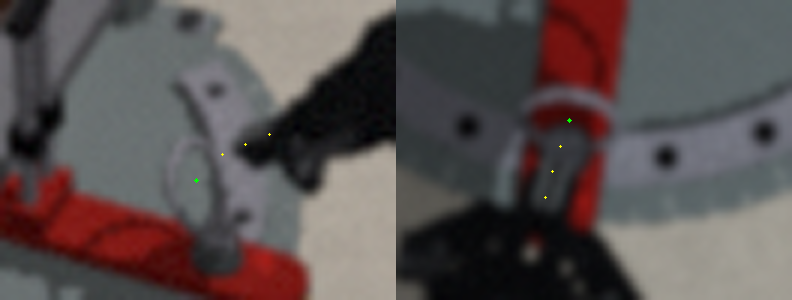

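The side crop shows the finger ending at about (238,150), still some 30 mm behind the reported TCP and slightly below its axis. In the top crop the tip is lost against the grey nut at (565,147). I'll fit a finger box to the dark silhouettes in the earlier clean pair of pictures for a better offset.

```bash
cat > fit.py <<'E'
from plan import *
from scipy.optimize import differential_evolution
pos=np.array([.5353,.0026,.1495]);R=Ro.from_rotvec([2.78,-.403,1.137]).as_matrix()
E=cv2.imread("pics/e.png");V={}
for c,im,s0 in(("side",E[:280],(260,150)),("top",E[280:],(276,140))):
    hsv=cv2.cvtColor(im,cv2.COLOR_BGR2HSV);V[c]=(im,s0)
K=4
def pix(c,L): # L tool-frame pts
    return np.array([(proj(c,pos+R@l)-V[c][1])*K+1.5 for l in L])
def hull(c,dx,dy,dz,wx,wy,L):
    pts=[(dx+a*wx/2,dy+b*wy/2,dz-e*L) for a in(-1,1) for b in(-1,1) for e in(0,1)]
    return cv2.convexHull(pix(c,pts).astype(np.float32))
if __name__=="__main__":
    masks={};roi={}
    for c in V:
        im,s0=V[c];g=cv2.cvtColor(im,cv2.COLOR_BGR2GRAY);sat=im.max(2).astype(int)-im.min(2)
        masks[c]=((g<(70 if c=="side" else 75))&(sat<40)).astype(np.uint8)
        r=np.zeros(g.shape,np.uint8)
        h=cv2.convexHull(pix(c,[(a*.03,b*.028,e) for a in(-1,1) for b in(-1,1) for e in(-.052,.015)]).astype(np.float32))
        cv2.fillConvexPoly(r,h.astype(int),1);roi[c]=r
    def cost(q):
        s=0
        for c in V:
            r=np.zeros(roi[c].shape,np.uint8);cv2.fillConvexPoly(r,hull(c,*q,.06).round().astype(int),1)
            s+=np.sum((r!=masks[c])&(roi[c]>0))/np.sum(roi[c])
        return s
    s=differential_evolution(cost,[(-.02,.02),(-.015,.015),(-.05,.01),(.008,.035),(.008,.04)],seed=1,maxiter=60,popsize=12)
    print((s.x*1000).round(1),s.fun)
    for c in V:
        im=V[c][0];cv2.polylines(im,[hull(c,*s.x,.06).round().astype(int)],True,(0,255,255),1)
        cs,_=cv2.findContours(masks[c]*roi[c],0,2);cv2.drawContours(im,cs,-1,(255,0,255),1)
    cv2.imwrite("pics/i.png",np.hstack([V["side"][0][60:240,200:440],V["top"][0][140:320,100:340]]).repeat(1,0))
E
python3 fit.py
```

```text
Traceback (most recent call last):
  File "fit.py", line 27, in <module>
    s=differential_evolution(cost,[(-.02,.02),(-.015,.015),(-.05,.01),(.008,.035),(.008,.04)],seed=1,maxiter=60,popsize=12)
  File "fit.py", line 24, in cost
    r=np.zeros(roi[c].shape,np.uint8);cv2.fillConvexPoly(r,hull(c,*q,.06).round().astype(int),1)
                                                           ~~~~^^^^^^^^^^
  File "fit.py", line 12, in hull
    return cv2.convexHull(pix(c,pts).astype(np.float32))
                          ~~~^^^^^^^
  File "fit.py", line 9, in pix
    return np.array([(proj(c,pos+R@l)-V[c][1])*K+1.5 for l in L])
                      ~~~~^^^^^^^^^^^
  File "h.py", line 5, in proj
    c=calibration(cam);p=np.array(c["mtx"])@(np.array(c["R"])@np.array(X,float)+np.array(c["t"]).ravel());return p[:2]/p[2]
ValueError: time passes only in moves, steps and waits
```

```bash
sed -i 's/^def proj/import functools\ncalibration=functools.cache(calibration)\ndef proj/' h.py; python3 fit.py
```

```text
[ -4.6  -0.3 -45.7  22.5  23.6] 0.28453663775931365
```

View pics/i.png

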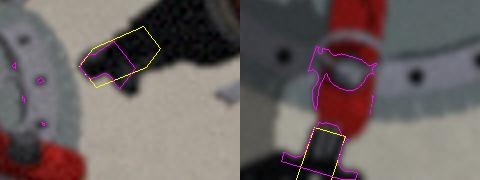

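```bash
sed -e 's/e in(-.052,.015)/e in(-.066,.0)/' -e 's/^        r=np.zeros(g.shape,np.uint8)$/        n,lab=cv2.connectedComponents(masks[c]);u=pix(c,[(-.004,0,-.052)])[0].astype(int);masks[c]=(lab==lab[u[1],u[0]]).astype(np.uint8);print(c,masks[c].sum(),lab[u[1],u[0]]);r=np.zeros(g.shape,np.uint8)/' fit.py > fit2.py; python3 fit2.py; python3 -c "
from plan import *
show(back=-.0)"
```

```text
side 11883 4
top 3926 31
[ -7.5  -0.3 -45.2  28.3  24.9] 0.15752413913966962
shift(tool) [-8.6  0.6 12.5] turn deg [ 0.  -0.1 -0. ] pos [ 0.5703 -0.0066  0.1189] F [-0.7  0.6 -0.6] open -0.0001 t 5.3 q [-0.05 -0.49  2.36 -0.34  0.52  2.04]
```

View pics/i.png

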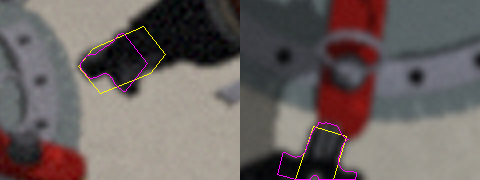

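The finger silhouette puts the true tip at about (-4, 0, -42) mm in the tool frame from the reported TCP. I'll advance in small steps while watching the force.

```bash
python3 -m creep '[[0,-0.002,0,0.009,0,0,0],[0,-0.002,0,0.009,0,0,0],[0,-0.002,0,0.009,0,0,0],[0,-0.001,0,0.009,0,0,0],[0,0,0,0,0,0,0]]'
python3 - <<'E'
from plan import *
show(back=.0)
o=ctrl.get_obs();R=Ro.from_rotvec(o["tool_rot"])
out=[]
for c,s0 in(("side",(285,165)),("top",(304,168))):
  im=np.mean([get_image(c)[:,:,::-1].astype(float) for _ in range(3)],0).astype(np.uint8)
  im=cv2.resize(im[s0[1]:s0[1]+44,s0[0]:s0[0]+44],None,fx=9,fy=9,interpolation=2)
  for X,col in((o["tool_pos"]+R.apply([-.004,0,-.042]),(0,255,255)),(target()[0],(0,255,0))):
    u=(proj(c,X)-s0)*9+4;cv2.circle(im,tuple(int(v) for v in u),2,col,-1)
  out.append(im)
cv2.imwrite("pics/j.png",np.hstack(out))
E
```

```text
t: 5.8
tool_pos: [0.5894, -0.0126, 0.0865]
tool_rot: [2.778, -0.401, 1.147]
contact_force: [0.0, 0.5, -0.8]
opening: 0.0001
shift(tool) [  0.1   0.2 -24.6] turn deg [ 0.1  0.1 -0. ] pos [ 0.5894 -0.0126  0.0865] F [ 0.   0.5 -0.8] open 0.0001 t 5.8 q [-0.06 -0.37  2.34 -0.39  0.43  2.09]
```

View pics/j.png

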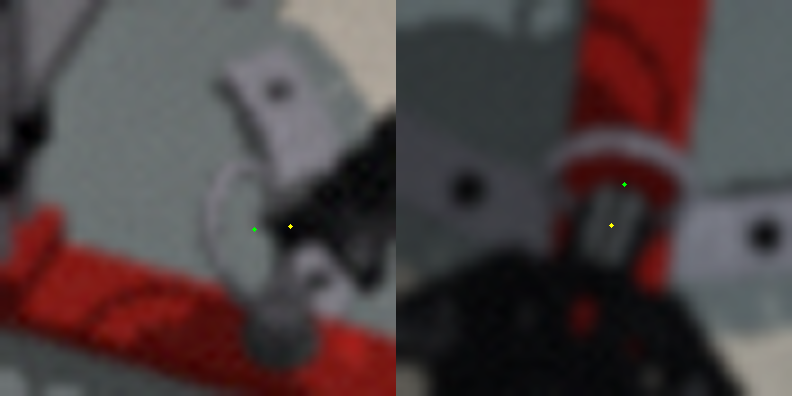

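Side crop: the grey tip is at about (270,200), just right of the ring's opening. Top crop: the finger ends at about (620,180), laterally centred in the ring. I'll insert in 10 mm steps and check the force after each.

```bash
python3 -m creep '[[0,0.001,0,0.005,0,0,0],[0,0.001,0,0.005,0,0,0],[0,0,0,0,0,0,0]]'; python3 -c "
from plan import *
show()"
```

```text
t: 6.4
tool_pos: [0.5981, -0.0151, 0.0814]
tool_rot: [2.777, -0.401, 1.149]
contact_force: [-0.0, 0.0, -0.2]
opening: 0.0001
shift(tool) [ -2.7   0.3 -34.6] turn deg [ 0.1  0.  -0. ] pos [ 0.5981 -0.0151  0.0814] F [-0.   0.  -0.2] open 0.0001 t 6.4 q [-0.07 -0.33  2.32 -0.4   0.41  2.1 ]
```

```bash
python3 -m creep '[[0,0,0,0.005,0,0,0],[0,0,0,0.005,0,0,0],[0,0,0,0,0,0,0]]'; python3 -c "
from plan import *
show()"
```

```text
t: 6.7
tool_pos: [0.6046, -0.017, 0.0739]
tool_rot: [2.777, -0.401, 1.148]
contact_force: [0.2, -0.2, 0.6]
opening: -0.0004
shift(tool) [ -2.2   0.3 -44.7] turn deg [ 0.1  0.1 -0. ] pos [ 0.6046 -0.017   0.0739] F [ 0.2 -0.2  0.6] open -0.0004 t 6.7 q [-0.07 -0.29  2.31 -0.42  0.38  2.11]
```

```bash
python3 -m creep '[[0,0,0,0.005,0,0,0],[0,0,0,0.005,0,0,0],[0,0,0,0,0,0,0]]'; python3 - <<'E'
from plan import *
show()
o=ctrl.get_obs();R=Ro.from_rotvec(o["tool_rot"])
out=[]
for c,s0 in(("side",(285,165)),("top",(304,168))):
  im=np.mean([get_image(c)[:,:,::-1].astype(float) for _ in range(3)],0).astype(np.uint8)
  im=cv2.resize(im[s0[1]:s0[1]+44,s0[0]:s0[0]+44],None,fx=9,fy=9,interpolation=2)
  out.append(np.clip(im.astype(float)*1.6,0,255).astype(np.uint8))
cv2.imwrite("pics/k.png",np.hstack(out))
E
```

```text
t: 7.0
tool_pos: [0.6115, -0.0191, 0.067]
tool_rot: [2.777, -0.401, 1.149]
contact_force: [-0.5, 1.1, 0.8]
opening: -0.0003
shift(tool) [ -2.4   0.3 -54.6] turn deg [ 0.1  0.1 -0. ] pos [ 0.6115 -0.0191  0.067 ] F [-0.5  1.1  0.8] open -0.0003 t 7.0 q [-0.08 -0.26  2.29 -0.43  0.36  2.13]
```

View pics/k.png

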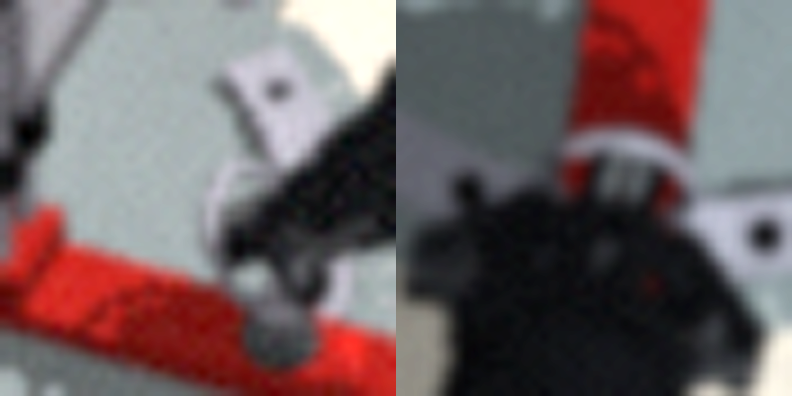

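The finger is inside the ring in both crops (side tip about (222,230), top tip about (620,155) under the rim), with no force. Now I'll lift vertically in steps.

```bash
python3 -m creep '[[0,0.002,0,-0.002,0,0,0],[0,0.002,0,-0.002,0,0,0],[0,0,0,0,0,0,0]]'; python3 -c "
from plan import *
show()"; python3 -m creep '[[0,0.002,0,-0.002,0,0,0],[0,0,0,0,0,0,0]]'
```

```text
t: 7.6
tool_pos: [0.612, -0.0189, 0.0745]
tool_rot: [2.776, -0.401, 1.152]
contact_force: [-0.5, -0.8, 0.0]
opening: 0.0002
shift(tool) [ -7.9   0.6 -49.7] turn deg [ 0.  -0.1 -0. ] pos [ 0.612  -0.0189  0.0745] F [-0.5 -0.8  0. ] open 0.0002 t 7.6 q [-0.08 -0.27  2.29 -0.42  0.37  2.11]
t: 7.8
tool_pos: [0.6118, -0.0189, 0.0769]
tool_rot: [2.776, -0.401, 1.152]
contact_force: [0.7, 0.5, 0.2]
opening: 0.0002
```

```bash
for i in 1; do python3 -m creep '[[0,0.002,0,-0.002,0,0,0],[0,0,0,0,0,0,0]]';  python3 -m creep '[[0,0.002,0,-0.002,0,0,0],[0,0,0,0,0,0,0]]'; done
```

```text
t: 8.0
tool_pos: [0.6112, -0.0189, 0.0789]
tool_rot: [2.777, -0.401, 1.149]
contact_force: [-0.9, -0.0, -0.8]
opening: -0.0001
t: 8.2
tool_pos: [0.6102, -0.0189, 0.0802]
tool_rot: [2.778, -0.402, 1.145]
contact_force: [-1.7, 0.2, -3.3]
opening: 0.0001
```

```bash
python3 -m creep '[[0,0.002,0,-0.002,0,0,0],[0,0,0,0,0,0,0]]';  python3 -m creep '[[0,0.002,0,-0.002,0,0,0],[0,0,0,0,0,0,0]]'; python3 -m creep '[[0,0.002,0,-0.002,0,0,0],[0,0,0,0,0,0,0]]'
```

```text
t: 8.4
tool_pos: [0.6097, -0.0189, 0.0824]
tool_rot: [2.779, -0.402, 1.143]
contact_force: [-1.7, 1.3, -7.0]
opening: -0.0001
t: 8.6
tool_pos: [0.6098, -0.0189, 0.0856]
tool_rot: [2.779, -0.402, 1.144]
contact_force: [-4.0, 0.6, -7.3]
opening: -0.0001
t: 8.8
tool_pos: [0.6099, -0.0189, 0.0886]
tool_rot: [2.779, -0.402, 1.144]
contact_force: [-5.6, 1.8, -8.4]
opening: -0.0003
```

```bash
python3 -m creep '[[0,0.002,0,-0.002,0,0,0],[0,0,0,0,0,0,0]]';  python3 -m creep '[[0,0.002,0,-0.002,0,0,0],[0,0,0,0,0,0,0]]'; python3 - <<'E'
from plan import *
show()
o=ctrl.get_obs();R=Ro.from_rotvec(o["tool_rot"])
out=[]
for c,s0 in(("side",(285,165)),("top",(304,168))):
  im=np.mean([get_image(c)[:,:,::-1].astype(float) for _ in range(3)],0).astype(np.uint8)
  im=cv2.resize(im[s0[1]:s0[1]+44,s0[0]:s0[0]+44],None,fx=9,fy=9,interpolation=2)
  out.append(np.clip(im.astype(float)*1.6,0,255).astype(np.uint8))
cv2.imwrite("pics/l.png",np.hstack(out))
E
```

```text
t: 9.0
tool_pos: [0.6099, -0.019, 0.0915]
tool_rot: [2.778, -0.402, 1.144]
contact_force: [-5.6, 1.1, -9.3]
opening: 0.0001
t: 9.2
tool_pos: [0.6099, -0.0189, 0.0944]
tool_rot: [2.779, -0.402, 1.144]
contact_force: [-6.7, 1.3, -10.0]
opening: -0.0005
shift(tool) [-20.7  -0.  -34.1] turn deg [ 0.1  0.2 -0. ] pos [ 0.6099 -0.0189  0.0944] F [ -6.7   1.3 -10. ] open -0.0005 t 9.2 q [-0.08 -0.32  2.29 -0.37  0.43  2.06]
```

View pics/l.png

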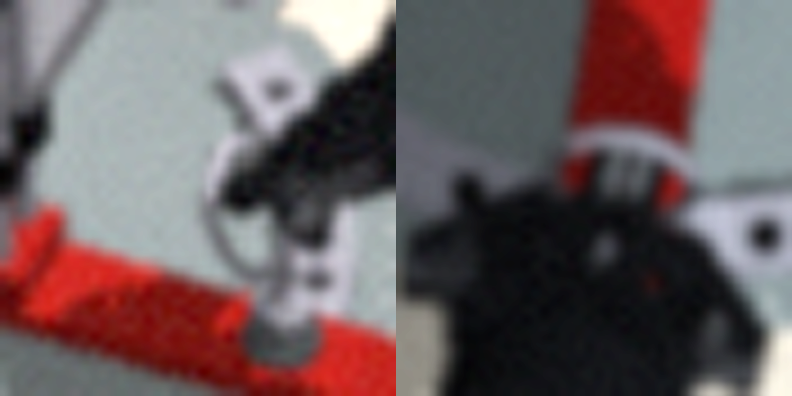

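The pin is lifted: the bright shaft shows between nut and ring at (285,300), about 10 N downward. Now the swing along tool -y, starting with a short piece.

```bash
python3 -m creep '[[0,0,-0.003,0,0,0,0],[0,0,-0.004,0,0,0,0],[0,0,-0.004,0,0,0,0],[0,0,0,0,0,0,0]]'; python3 -m creep '[[0,0,-0.004,0,0,0,0],[0,0,-0.004,0,0,0,0],[0,0,-0.004,0,0,0,0],[0,0,0,0,0,0,0]]'; python3 -c "
from plan import *
show(k=.2618)"
```

```text
t: 9.9
tool_pos: [0.6116, -0.0082, 0.0923]
tool_rot: [2.78, -0.403, 1.138]
contact_force: [-11.1, 2.0, -9.3]
opening: -0.0001
t: 10.3
tool_pos: [0.614, 0.0035, 0.0911]
tool_rot: [2.781, -0.404, 1.135]
contact_force: [-13.4, 4.9, -8.5]
opening: 0.0001
shift(tool) [-16.9 -28.9 -34.8] turn deg [ 0.2  0.6 -0.1] pos [0.614  0.0035 0.0911] F [-13.4   4.9  -8.5] open 0.0001 t 10.3 q [-0.02 -0.29  2.27 -0.45  0.44  2.18]
```

The tool sank about 4 mm along tool x during the swing. I'll raise it a little before going on.

```bash
python3 -m creep '[[0,0.002,0,-0.002,0,0,0],[0,0.001,0,-0.001,0,0,0],[0,0,0,0,0,0,0]]'; python3 -c "
from plan import *
show(k=.2618)"; python3 -m creep '[[0,0.001,-0.004,0,0,0,0],[0,0.001,-0.004,0,0,0,0],[0,0,-0.003,0,0,0,0],[0,0,0,0,0,0,0]]'; python3 - <<'E'
from plan import *
show(k=.2618)
im=get_image("top")[:,:,::-1]
cv2.imwrite("pics/m.png",cv2.resize(im[140:220,276:376],None,fx=8,fy=6,interpolation=2))
g=im.astype(int);m=(g[:,:,2]>90)&(g[:,:,1]<60)&(g[:,:,0]<60)
for r in range(150,190,6):
    c=np.where(m[r,300:380])[0];
    if len(c): print(r,300+c.mean().round(1),len(c))
E
```

```text
t: 10.6
tool_pos: [0.6139, 0.0033, 0.0953]
tool_rot: [2.781, -0.404, 1.135]
contact_force: [-13.7, 4.1, -9.5]
opening: 0.0001
shift(tool) [-19.9 -29.1 -31.7] turn deg [ 0.2  0.6 -0.1] pos [0.6139 0.0033 0.0953] F [-13.7   4.1  -9.5] open 0.0001 t 10.6 q [-0.02 -0.29  2.26 -0.44  0.45  2.17]
t: 11.0
tool_pos: [0.617, 0.0137, 0.0947]
tool_rot: [2.783, -0.405, 1.13]
contact_force: [-19.0, 6.0, -9.1]
opening: -0.0001
shift(tool) [-19.6 -18.2 -32. ] turn deg [ 0.2  0.8 -0.1] pos [0.617  0.0137 0.0947] F [-19.    6.   -9.1] open -0.0001 t 11.0 q [ 0.01 -0.28  2.25 -0.48  0.46  2.22]
156 327.5 2
162 326.5 14
168 326.5 10
174 327.5 4
180 327.0 1
186 324.0 1
```

The arm is following: the red arm's shift in the top picture gives about 0.17 rad. The backward push has grown to about 19 N, so I'll ease back a little along tool z while finishing the swing.

```bash
python3 -m creep '[[0,0,0,-0.001,0,0,0],[0,0,-0.003,-0.001,0,0,0],[0,0,-0.003,-0.0005,0,0,0],[0,0,0,0,0,0,0]]'; python3 -c "
from plan import *
show(k=.2618)"
```

```text
t: 11.45
tool_pos: [0.6188, 0.02, 0.0987]
tool_rot: [2.781, -0.404, 1.137]
contact_force: [-12.3, 4.5, -11.0]
opening: 0.0003
shift(tool) [-22.2 -11.7 -29.2] turn deg [ 0.2  0.5 -0.1] pos [0.6188 0.02   0.0987] F [-12.3   4.5 -11. ] open 0.0003 t 11.45 q [ 0.02 -0.28  2.25 -0.49  0.47  2.24]
```

```bash
python3 -m creep '[[0,-0.0015,-0.004,0.0008,0,0,0],[0,0,-0.004,0,0,0,0],[0,0,-0.003,0,0,0,0],[0,0,0,0,0,0,0]]'; python3 - <<'E'
from plan import *
show(k=.2618)
out=[]
def w(l,k):
    a=p[2]-k;c,s=np.cos(a),np.sin(a);return np.array([p[0]+c*l[0]-s*l[1],p[1]+s*l[0]+c*l[1],l[2]])
for c,s0 in(("side",(272,172)),("top",(284,160))):
  im=np.mean([get_image(c)[:,:,::-1].astype(float) for _ in range(3)],0)
  im=np.clip(im*1.5,0,255).astype(np.uint8)
  im=cv2.resize(im[s0[1]:s0[1]+56,s0[0]:s0[0]+56],None,fx=7,fy=7,interpolation=2)
  for sy in(-.022,.022):
    q=[tuple(int(v) for v in (proj(c,w((-x,sy,.05),.2618))-s0)*7+3) for x in(.12,.255)]
    cv2.line(im,q[0],q[1],(0,255,255),1)
  out.append(im)
cv2.imwrite("pics/n.png",np.hstack(out))
E
```

```text
t: 11.85
tool_pos: [0.6226, 0.0309, 0.0984]
tool_rot: [2.781, -0.403, 1.141]
contact_force: [-9.4, 4.0, -10.6]
opening: 0.0001
shift(tool) [-22.3  -0.2 -29.9] turn deg [ 0.1  0.4 -0.1] pos [0.6226 0.0309 0.0984] F [ -9.4   4.  -10.6] open 0.0001 t 11.85 q [ 0.05 -0.26  2.23 -0.53  0.48  2.29]
```

Viewer limit reached, so I'll measure the arm angle numerically by scanning the arm's strip model over the red pixels in both views.

```bash
cat > ang.py <<'E'
from plan import *
def w(l,k):
    a=p[2]-k;c,s=np.cos(a),np.sin(a);return np.array([p[0]+c*l[0]-s*l[1],p[1]+s*l[0]+c*l[1],l[2]])
def arm(ims=None,rng=((.115,.165),(.115,.19))):
    res={}
    for c,(x0,x1) in zip(("top","side"),rng):
        im=ims[c] if ims else np.mean([get_image(c).astype(float) for _ in range(3)],0)
        im=im.astype(np.float32); red=im[:,:,0]-.5*(im[:,:,1]+im[:,:,2]); red=np.clip(red/40,0,1)
        # cross-profile: centroid of red over lateral offset, in a frame at angle k; iterate
        xs=np.linspace(x0,x1,25);ys=np.linspace(-.06,.06,121)
        best=[]
        ks=np.arange(-.1,.4,.004)
        for k in ks:
            uv=np.array([[proj(c,w((-x,y,.05),k)) for y in (-.034,-.028,-.016,-.008,0,.008,.016,.028,.034)] for x in xs]).astype(np.float32)
            v=cv2.remap(red,uv[...,0],uv[...,1],cv2.INTER_LINEAR).mean(0)
            best.append(v[2:7].mean()-.5*(v[[0,1,7,8]].mean())-.6*abs(v[2]-v[6]))
        best=np.array(best);i=best.argmax();top=best>best.max()-.05
        res[c]=(round(float(ks[i]),3),round(float(np.mean(ks[top])),3),round(float(best[i]),2))
    return res
if __name__=="__main__":
    a=cv2.imread("pics/a.png")[:,:,::-1];b=cv2.imread("pics/b.png")[:,:,::-1]
    print("start",arm({"side":a,"top":b}))
    print("now",arm())
E
python3 ang.py
```

```text
start {'top': (0.016, 0.012, 1.0), 'side': (0.052, 0.054, 0.93)}
now {'top': (0.272, 0.27, 1.0), 'side': (0.308, 0.306, 0.93)}
```

By difference from the start pictures, the arm is at about 0.256 rad (target 0.262), within the 3 mm catch. I'll nudge 1 mm and lower.

```bash
python3 -m creep '[[0,-0.002,-0.001,0.002,0,0,0],[0,-0.002,0,0.002,0,0,0],[0,0,0,0,0,0,0]]'; python3 -m creep '[[0,-0.002,0,0.002,0,0,0],[0,-0.002,0,0.002,0,0,0],[0,0,0,0,0,0,0]]';  python3 -c "
from plan import *
show(k=.2618)"; python3 -m creep '[[0,-0.002,0,0.002,0,0,0],[0,0,0,0,0,0,0]]'; python3 -m creep '[[0,-0.002,0,0.002,0,0,0],[0,0,0,0,0,0,0]]';  python3 -c "
from plan import *
show(k=.2618)"; python3 ang.py
```

```text
t: 12.75
tool_pos: [0.6229, 0.0315, 0.0928]
tool_rot: [2.78, -0.403, 1.142]
contact_force: [-10.7, 3.5, -8.4]
opening: -0.0
t: 13.05
tool_pos: [0.623, 0.0316, 0.0875]
tool_rot: [2.78, -0.403, 1.142]
contact_force: [-11.1, 3.6, -8.2]
opening: -0.0
shift(tool) [-14.7   0.6 -37.8] turn deg [ 0.1  0.3 -0.1] pos [0.623  0.0316 0.0875] F [-11.1   3.6  -8.2] open -0.0 t 13.05 q [ 0.05 -0.24  2.24 -0.56  0.45  2.33]
t: 13.25
tool_pos: [0.6231, 0.0317, 0.0849]
tool_rot: [2.78, -0.403, 1.143]
contact_force: [-12.4, 4.0, -7.3]
opening: 0.0002
t: 13.45
tool_pos: [0.6232, 0.0317, 0.0822]
tool_rot: [2.78, -0.403, 1.144]
contact_force: [-12.9, 4.2, -6.5]
opening: 0.0003
shift(tool) [-11.1   0.7 -41.7] turn deg [ 0.1  0.3 -0.1] pos [0.6232 0.0317 0.0822] F [-12.9   4.2  -6.5] open 0.0003 t 13.45 q [ 0.05 -0.23  2.24 -0.58  0.44  2.35]
start {'top': (0.016, 0.012, 1.0), 'side': (0.052, 0.054, 0.93)}
now {'top': (0.28, 0.274, 1.0), 'side': (0.34, 0.338, 0.91)}
```

```bash
python3 -m creep '[[0,-0.002,0,0.002,0,0,0],[0,0,0,0,0,0,0]]'; python3 -m creep '[[0,-0.002,0,0.002,0,0,0],[0,0,0,0,0,0,0]]';  python3 -m creep '[[0,-0.002,0,0.002,0,0,0],[0,0,0,0,0,0,0]]'; python3 -c "
from plan import *
show(k=.2618)"; python3 ang.py
```

```text
t: 13.95
tool_pos: [0.6245, 0.032, 0.0812]
tool_rot: [2.779, -0.402, 1.148]
contact_force: [-10.6, 5.3, -5.2]
opening: -0.0001
t: 14.15
tool_pos: [0.6259, 0.0322, 0.08]
tool_rot: [2.778, -0.401, 1.153]
contact_force: [-8.2, 4.3, -3.8]
opening: 0.0002
t: 14.35
tool_pos: [0.6272, 0.0322, 0.0789]
tool_rot: [2.776, -0.4, 1.158]
contact_force: [-4.9, 2.9, -3.2]
opening: -0.0001
shift(tool) [-10.9   2.2 -46.8] turn deg [-0.1 -0.3 -0.1] pos [0.6272 0.0322 0.0789] F [-4.9  2.9 -3.2] open -0.0001 t 14.35 q [ 0.05 -0.21  2.24 -0.6   0.42  2.37]
start {'top': (0.016, 0.012, 1.0), 'side': (0.052, 0.054, 0.93)}
now {'top': (0.276, 0.274, 1.0), 'side': (0.34, 0.338, 0.9)}
```

The finger height relative to the ring matches the home contact level (tool x about -11, against -16.6 if it were riding on the bar), so the pin has dropped. I'll lower a bit more to free the ring, then look.

```bash
python3 -m creep '[[0,-0.002,0,0.001,0,0,0],[0,-0.002,0,0.001,0,0,0],[0,0,0,0,0,0,0]]'; python3 -m creep '[[0,-0.002,0,0.0,0,0,0],[0,0,0,0,0,0,0]]';  python3 -c "
from plan import *
show(k=.2618)"
```

```text
t: 14.95
tool_pos: [0.627, 0.032, 0.0761]
tool_rot: [2.775, -0.4, 1.161]
contact_force: [0.3, -0.1, -0.5]
opening: -0.0002
t: 15.15
tool_pos: [0.6237, 0.0321, 0.0721]
tool_rot: [2.776, -0.401, 1.154]
contact_force: [0.5, 0.1, 0.1]
opening: 0.0004
shift(tool) [ -3.9   1.2 -49.1] turn deg [-0.  -0.1 -0. ] pos [0.6237 0.0321 0.0721] F [0.5 0.1 0.1] open 0.0004 t 15.15 q [ 0.05 -0.21  2.25 -0.62  0.41  2.39]
```

```bash
python3 -m creep '[[0,0,0,-0.005,0,0,0],[0,0,0,-0.005,0,0,0],[0,0,0,-0.005,0,0,0]]'; python3 -m creep '[[0,0,0,-0.007,0,0,0],[0,0,0,-0.007,0,0,0],[0,0,0,-0.007,0,0,0]]'; python3 -c "
from plan import *
show(k=.2618)"; python3 -m creep '[[0,0,0,-0.02,0,0,0],[0,0,0,-0.02,0,0,0],[0,0,0,-0.03,0,0,0],[0,0,0,-0.03,0,0,0],[0,0,0,-0.03,0,0,0],[0,0,0,0,0,0,0]]'; cat >ring.py <<'E'
from ang import *
# refit arm angle and ring height from pictures: bright-thin ring pixels
s={c:np.mean([get_image(c)[:,:,::-1].astype(float) for _ in range(4)],0).astype(np.uint8) for c in("side","top")}
for c in s: cv2.imwrite(f"pics/end_{c}.png",s[c])
print(arm({c:s[c][:,:,::-1] for c in s},((.115,.19),(.115,.19))))
b={"side":cv2.imread("pics/a.png"),"top":cv2.imread("pics/b.png")}
print("start",arm({c:b[c][:,:,::-1] for c in b},((.115,.19),(.115,.19))))
for n in("ring_centre","ring_top","nose_top","pine_strip","walnut_offcut"):
  for c in("side","top"): print(n,c,[(np.round(r["extent"],1).tolist(),round(r["conf"],2)) for r in models.search_frame(c,n)[:2]])
for k in(0,.2618):
  print(k,"nose px",proj("side",w((-.265,0,.05),k)).round(1),proj("top",w((-.265,0,.05),k)).round(1))
E
python3 ring.py
```

```text
t: 15.45
tool_pos: [0.6124, 0.0351, 0.0818]
tool_rot: [2.777, -0.401, 1.151]
contact_force: [0.2, 0.3, 0.6]
opening: 0.0002
t: 15.75
tool_pos: [0.5979, 0.0394, 0.0968]
tool_rot: [2.777, -0.401, 1.151]
contact_force: [0.4, 0.2, 1.1]
opening: 0.0002
shift(tool) [ -2.5   1.  -12.7] turn deg [ 0. -0. -0.] pos [0.5979 0.0394 0.0968] F [0.4 0.2 1.1] open 0.0002 t 15.75 q [ 0.07 -0.33  2.29 -0.56  0.49  2.33]
t: 16.35
tool_pos: [0.5107, 0.0665, 0.1936]
tool_rot: [2.775, -0.4, 1.164]
contact_force: [0.0, 0.3, 0.4]
opening: 0.0002
{'top': (0.28, 0.278, 0.95), 'side': (0.34, 0.338, 0.88)}
start {'top': (0.0, 0.01, 0.93), 'side': (0.052, 0.054, 0.93)}
ring_centre side []
ring_centre top []
ring_top side []
ring_top top [([366.4, 134.8, 387.3, 144.5], 0.71)]
nose_top side [([238.2, 140.3, 318.4, 225.9], 0.72)]
nose_top top [([299.1, 94.2, 357.0, 200.6], 0.71)]
pine_strip side [([230.7, 187.3, 262.9, 229.4], 0.7)]
pine_strip top [([270.5, 116.8, 327.3, 130.9], 0.61)]
walnut_offcut side [([269.3, 151.2, 284.3, 164.9], 0.59)]
walnut_offcut top [([366.2, 134.6, 387.5, 142.5], 0.59)]
0 nose px [331.3 206.9] [325.6 210.2]
0.2618 nose px [321.3 220.2] [304.9 204.1]
```

Free and retracted. The strip estimate is coarse, so I'll check angle and pin height with a ring-curve fit, using the start pictures (0, 0) as the control.

```bash
cat > rf.py <<'E'
from ang import *
def ringpts(k,h,r,n=72):
    t=np.linspace(0,2*np.pi,n,endpoint=False);s,c=np.sin(np.pi/6),np.cos(np.pi/6)
    return [w((-.1975+r*np.sin(a)*s,r*np.cos(a),.104+h+r*np.sin(a)*c),k) for a in t]
Pm={c:P(c) for c in("side","top")}
def samp(g,c,X):
    X=np.c_[np.array(X),np.ones(len(X))]@Pm[c].T;uv=(X[:,:2]/X[:,2:]).astype(np.float32)
    return cv2.remap(g,uv[:,0].copy(),uv[:,1].copy(),cv2.INTER_LINEAR).ravel()
def fit(ims,k0):
    K=np.arange(k0-.06,k0+.061,.005);H=np.arange(-.006,.0161,.002);S={}
    for c in ims:
        g=ims[c][:,:,1].astype(np.float32)  # green: ring light, arm dark
        M=np.array([[np.mean(np.clip(samp(g,c,ringpts(k,h,.025))-.5*(samp(g,c,ringpts(k,h,.0185))+samp(g,c,ringpts(k,h,.0315))),-25,25)) for h in H] for k in K]);S[c]=M
    S["both"]=S["side"]+S["top"]
    for c,M in S.items():
        i,j=np.unravel_index(M.argmax(),M.shape);print(c,"k",K[i].round(3),"h",H[j].round(3),M.max().round(1),"| h profile",M.max(0).round(1))
for n,f,k0 in(("start",("pics/a.png","pics/b.png"),0),("end",("pics/end_side.png","pics/end_top.png"),.2618)):
    print(n);fit({"side":cv2.imread(f[0]),"top":cv2.imread(f[1])},k0)
E
python3 rf.py
```

```text
start
side k -0.005 h 0.0 10.3 | h profile [ 7.6  8.8  9.7 10.3 10.1  9.3  7.6  5.2  3.2  3.1  3.2  3.1]
top k -0.0 h 0.004 17.0 | h profile [16.5 16.7 16.8 16.9 17.  17.  17.  16.9 16.7 16.7 16.5 16.2]
both k -0.0 h 0.002 27.1 | h profile [19.  22.4 25.2 26.7 27.1 25.9 23.5 20.7 18.6 17.6 17.3 16.9]
end
side k 0.267 h 0.0 8.0 | h profile [3.7 6.  7.5 8.  7.4 5.3 4.3 3.7 3.1 2.5 1.9 1.4]
top k 0.267 h -0.004 15.8 | h profile [15.8 15.8 15.8 15.7 15.5 15.3 15.  14.7 14.4 14.  13.7 13.3]
both k 0.267 h 0.0 23.7 | h profile [17.9 20.8 23.  23.7 22.5 19.5 16.1 14.1 13.7 13.9 14.2 14.3]
```

The ring fit finds the arm at 0.267 rad and the pin height at 0 (start control: 0 rad, about 0.002 m). So the pin is home in the next hole on the pine side, and the hand is clear.

```bash
python3 -c "
from h import *
print(ctrl.get_obs()['contact_force'].round(1)); print(finish_job())"
```

```text
[-0.2 -0.9  0.5]
the job is handed in; nothing more can be done
None
```

The job is handed in, and the last pictures show the index pin home in the next hole on the pine strip's side (+15°, the worker's left). I hooked the shut fingertips through the pull ring and lifted the pin about 13 mm. I then swung the arm in a straight 52 mm move, lowered until the ring was free, and backed out. The reported contact force stayed at or below about 21 N (estimated from the tool readings), against the 35 N limit on the ring.

**Passed:** fitting the ring in both final pictures gave the arm at 0.267 rad (target 0.262) with the pin at its home height. The hand was clear with no contact force at about 16 s on the clock. The pine strip and the walnut offcut showed in the same place as at the start to within a few pixels. I did not check the mug, tape, scissors, glue gun, pliers or lamp again at the end.

**Disagreed:**
- **Tool position:** the visible fingertips lay about 35–40 mm behind the reported tool position. I went by the pictures and the contact force instead.
- **Arm angle:** a coarser reading from the red arm gave about 0.27 rad in the top view. The side view gave about 0.285 rad, just outside the allowed band, and I trusted the ring fit over it.
- **Pictures:** the viewer's limit was reached during the swing, so I made the later checks from numbers only and never looked at a final picture.

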